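Hold a capacitor home in the spring test nest

ROBOT

A 6-joint arm with a two-finger parallel gripper is mounted at the origin on the work surface. World frame = base frame: x ahead of the robot, y to its left, z up, the work surface at z = 0. Lengths are in m, angles in rad, forces in N, time in s.
With the tool pointing down it reaches from about 0.375 to 0.9 m from the base axis. Payload 3.1 kg.
Tool frame: the origin (TCP) lies between the finger pads; the fingertips stand manip.finger_overhang ahead of it and the grasp point (between the pads) lies 5 mm behind it (manip.finger_overhang is the distance from the TCP to the fingertips, in m); z points along the fingers, y is the line along which they close (so a half turn about z gives the same grasp; the last joint's range is limited). The gripper opens to 85 mm and grips with 20 to 120 N. Pads are 22 mm wide; open, the fingers measure 114 mm over their backs; the gripper's body (76 mm by 85 mm) begins 54 mm behind the grasp point. The pads swing forward as they close: fully open they stand 13 mm farther back than shut.
Start: joints at [-1.508, 0.527, 1.433, -0, 1.181, -0.178], TCP at [0.149, -0.607, 0.245] pointing down, gripper open.
Joint ranges: [-3.08, 3.08], [-0.75, 2.2], [0.22, 2.44], [-1.43, 4.57], [0, 2.65], [-2.85, 2.85]. Speed limits (rad/s): [2.79, 2.79, 3.14, 3.14, 3.14, 3.14].

INTERFACE

Orientations are given as a unit quaternion [x, y, z, w].
In Python, from station import manip gives the robot as it stands.
- The arm moves only by the tool drive_tool, never from a script. Its argument "plan" is a list of rows, each a list of 7 numbers: the shift along the tool's x, y, z in m, then the turn, a rotation vector about the tool's x, y, z in degrees, then the opening, from -1 (shut) to 1 (fully open). In form: [[x, y, z, wx, wy, wz, gripper], ...]. A call has 1 to 10 rows; each row shifts and turns the commanded pose from where the row before left it, along the tool's axes as they then stand; what a row does not reach is not made up. A row lasts 1/10 s, in which the tool goes at most 50 mm and 8.59 degrees, less where a joint would pass 70% of its speed; a pose out of reach is approached as far as the arm can. A call is refused whole if a number of a shift passes 0.05 or a number of a turn 8.59, either way. A call with a gripper value outside its range is refused whole. The fingers move at their own pace and stop on an object; "newtons" is the grip in N (left out, the last holds). Time passes only in rows, so rows that do not move let the fingers close. It gives the time, the measured TCP pose, the force, the opening and the grip force at its end, in the units of the state.
- manip.sense(): the state, without advancing time (a new reading comes with each control period).
- manip.snapshot(name): name is "scene" or "top" or "wrist"; returns a dict with "image" (480x640x3 uint8, red, green, blue), "z_map" (480x640 float32, m along the optical axis (not along the pixel's ray), 0 where there is no reading), "fov_y" (degrees; the focal length in pixels is half the picture's height over the tangent of half this angle, whatever the lens; pixels are square), "cx", "cy" (the principal point, pixels), "extrinsics" (4x4, takes a point from camera to world coordinates); the wrist camera has in their place "mount" (4x4, takes a point from camera to tool coordinates, whose origin is the TCP and whose axes are the flange's). Camera axes: x right, y up, looking along -z (the intrinsics and any distortion apply to the point x, -y, -z); pixel columns grow to the right and rows downward; lengths in m; the calibration is good to about 2 mm. The wrist camera is an equidistant fisheye: a pixel r from the principal point sees the ray r / f radians off the axis. A picture is of the moment at which its call begins: read the wrist's pose just before it.
- manip.sign_off(): hands the job in; it is judged then, once.
The state is a dict: "t": time; "q": joint angles; "qd": joint speeds; "tau": joint torques, N m; "tcp_pos": TCP position; "tool_rot": TCP orientation; "force": force on the tool from outside, world axes, zero at the start; "ft_torque": the same for the moment, N m; "finger_gap": opening from 0.0 (shut) to 1.0 (fully open); "gripper_force": force on a finger pad.
Only numpy, scipy, OpenCV 4.12 (cv2) and the standard library are available. Lean on these libraries where they do the work, as an engineer would, in place of code of your own. Each camera call takes 0.05 s, during which the arm holds its last target. There are 200 camera calls.

TASK

First turn the component tester's selector knob to the position marked by the one long, broad bar and let go of it. Then put the block capacitor into the tester's nest, brass boss towards the sprung plunger, and push it against the plunger until its case sits squarely and fully home against the two steel stop pillars. Finish while holding it pressed there, firmly but without crushing it (about 15 to 30 N of push in all, spring included), and leave the other parts on the bench alone.

Things in the scene. Friction and masses are not known exactly. Their poses are not given: they have to be found in the camera images.
- tester: Fixed component tester: grey base plate 220 (x) x 260 (y) x 20 mm high. Origin: centre of its underside; z up, x = press direction (towards the plunger), y left. Its +y half carries a white housing (130 x 100 mm, top 50 mm above the bench) with the selector; its -y half is the press nest, with stop and plunger at the +x end.
- nest (a point): Point on the nest floor (plate top, 20 mm above the bench) midway between two guide rails along x (8 mm high, 6 thick, 54 apart inside, open at -x); axes as the tester's. A capacitor with its origin here and its x along the tester's x has 21 mm free between boss and plunger and must go 33 mm along x to be home.
- stop_face (a point): Middle of the stop plane, midway between the two stop pillars, 28 mm above the nest floor (the plunger's axis height); axes as the tester's. When home the case's end face lies in this plane and the boss tip 5 mm beyond it (+x).
- stop: Two fixed steel stop pillars, each 16 mm wide, 45 mm high above the nest floor, 28 mm apart (the boss passes between them), with a dark block behind that guides the plunger. Origin on the nest floor, on the nest's centre line, 50 mm to the -x side of the pillars' faces; axes as the tester's.
- plunger_tip (a point): Centre of the brass plunger's end face (13 mm diameter head on a 10 mm rod, along x), 28 mm above the nest floor. When free it stands 7 mm out (-x) from the stop plane.
- plunger (a joint): How far the plunger is pushed in, m: 0 free, 0.012 when the capacitor is home; it could go on to 0.018. Its spring pushes back with 4 N at first touch and 9 N when home, and drives the capacitor back out if it is let go.
- selector (a joint): Selector angle, rad, growing clockwise from above, 0 to 2.094. Six detents: 0, 0.419, 0.838, 1.257, 1.676, 2.094. The white line on the bar's pointing end points along the tester's -x at 0, its +y at 1.571. The long bar mark is at 1.257. A sprung ball (about 0.05 N m) snaps the knob into the nearest detent.
- selector_grip (a point): On the knob's vertical axis, at gripping height, 87 mm above the bench. The knob has a bar grip 42 x 14 mm, 32 mm high (top 94 mm above the bench), rising from a 44 mm disc whose top is 64 mm above the bench. The point turns with the knob: the bar lies along its x axis, the white-lined pointing end to its -x.
- long_mark (a point): Middle of the one long, broad black bar mark (16 x 6 mm) on the housing's top; the five other positions have short thin ticks. 35 mm from the knob's axis. Axes as the tester's.
- capacitor: Loose grey block capacitor, case 70 (x) x 44 (y) x 55 mm high, about 0.2 to 0.4 kg, standing upright. Origin: centre of its underside; x points to the end with the boss. Grip it across its 44 mm width with the fingertips at least 11 mm above its underside, so that they clear the guide rails.
- boss_tip (a point): Centre of the end face of the brass contact boss (16 mm diameter, standing 5 mm out of the case's +x end), 40 mm along x from the capacitor's origin, 28 mm above its underside.
- toroid: Bystander: round toroidal transformer, 90 mm diameter, 40 mm high, loose. Origin: centre of its underside.
- can: Bystander: round aluminium can capacitor, 44 mm diameter, 61 mm high, standing loose. Origin: centre of its underside.
- screwdriver: Bystander: loose screwdriver 160 mm long, lying along its x. Origin: middle, at the underside.
Mind the look-alikes: they are no part of the job. Leave any blue or turquoise look-alike of the capacitor alone.

How it is judged:
On the way, in this order (a step that is already met when the one before it is completed fails the run):
1. the selector rests at the long bar mark and the hand has left it (value of joint selector between 1.147 and 1.367 rad and distance between the grasp point and selector_grip above 0.06 m), for 0.2 s.
2. the boss bears on the plunger and pushes it in (value of joint selector between 1.147 and 1.367 rad and value of joint plunger above 0.002 m and distance between boss_tip and plunger_tip below 0.01 m), for 0.05 s.
At the end, for the whole second after the job is handed in: Through the last second: selector within 0.11 rad of the long bar; capacitor upright in the nest, in line within 0.07 rad, boss within 8 mm of the plunger axis, plunger in at least 9.5 mm, case within 2 mm of the stop plane and on the pillars with 0.8 to 40 N, held still by the fingers (value of joint selector between 1.147 and 1.367 rad and x of boss_tip in the frame of stop_face between 0.003 and 0.008 m and y of boss_tip in the frame of stop_face between -0.008 and 0.008 m and z of boss_tip in the frame of stop_face between -0.004 and 0.005 m and angle between the x axis of capacitor and the x axis of tester, either way round below 0.07 rad and angle between capacitor's own z axis and vertical below 0.07 rad and value of joint plunger above 0.0095 m and distance between boss_tip and plunger_tip below 0.01 m and contact force between capacitor and stop between 0.8 and 40 N and contact force between the fingers and capacitor above 1 N and linear speed of capacitor below 0.01 m/s); the arm keeps its last pose, push and grip.
It fails at once if the toroidal transformer is pushed more than 30 mm or picked up (distance of toroid from where it was at the start of the episode above 0.03 m).
It fails at once if the round can is pushed more than 30 mm or picked up (distance of can from where it was at the start of the episode above 0.03 m).
It fails at once if the screwdriver is pushed more than 30 mm or picked up (distance of screwdriver from where it was at the start of the episode above 0.03 m).
It fails at once if the capacitor is rammed into the stop with more than 60 N (contact force between capacitor and stop above 60 N).
It also fails if it takes over 62 s, if anything falls off the work surface, if the arm or the gripper's body presses on something with over 40 N, if the wrist force passes 120 N, or if a joint passes its speed limit or range.

## Working session

There is one attempt and no reset: what is moved stays moved. The work goes in short steps, Python scripts to look and compute and a tool call to move; the robot and the scene stay as the last step left them, time stands still between calls to the robot, and variables do not carry over. Pictures are saved under pics/ and viewed, at most 10 in all, crops included, and the job is handed in when it is done.

Besides the shell and the picture viewer there is one more tool, called after "Request:" as name(argument=value, ...), one argument or row to a line, values as JSON. drive_tool: Moves the arm, as the interface text tells. Its arguments: {"type":"object","properties":{"plan":{"type":"array"},"newtons":{"type":"number"}},"required":["plan"]}

```bash
mkdir -p pics; ls
cat > h.py <<'E'
import numpy as np, cv2
from station import manip
from scipy.spatial.transform import Rotation as R
def snap(n):
    s=manip.snapshot(n); np.savez('pics/'+n+'.npz',**s)
    cv2.imwrite('pics/%s_%d.png'%(n,int(manip.sense()['t']*100)),s['image'][:,:,::-1]); return s
def load(n): return dict(np.load('pics/'+n+'.npz'))
def rays(s,uv):
    f=240/np.tan(np.radians(float(s['fov_y']))/2); uv=np.atleast_2d(uv).astype(float)
    d=np.c_[(uv[:,0]-s['cx'])/f,-(uv[:,1]-s['cy'])/f,-np.ones(len(uv))]
    E=s['extrinsics']; return E[:3,3], d@E[:3,:3].T
def plane(s,uv,z):
    o,d=rays(s,uv); return o+d*((z-o[2])/d[:,2])[:,None]
def cloud(s):
    v,u=np.mgrid[:480,:640]; o,d=rays(s,np.c_[u.ravel(),v.ravel()])
    return (o+d*s['z_map'].ravel()[:,None]).reshape(480,640,3)
E
python3 - <<'E'
from h import *
st=manip.sense(); print(st); print(manip.finger_overhang)
for n in('scene','top'):
    s=snap(n); print(n,{k:(v if np.size(v)<20 else np.shape(v)) for k,v in s.items()})
E
ls pics
```

```text
pics
{'t': 0.0, 'q': array([-1.50847802e+00,  5.28493400e-01,  1.43391300e+00, -1.37914110e-05,
        1.18140996e+00, -1.78512545e-01]), 'qd': array([-5.83895145e-05, -4.01405586e-04, -5.90159123e-04,  1.16724071e-04,
       -5.71710260e-04,  2.64443607e-05]), 'tau': array([ 2.92249133e-03, -4.42343438e+01, -1.78024453e+01,  5.20840433e-05,
        8.44779366e-03,  1.84891185e-06]), 'tcp_pos': array([ 0.14904188, -0.60625237,  0.24431346]), 'tool_rot': array([ 9.92757890e-01,  1.20127167e-01,  5.81934518e-05, -1.11035017e-03]), 'force': array([0.85695702, 0.27075636, 0.17745303]), 'ft_torque': array([ 0.04525936,  0.02000179, -0.01378283]), 'gripper_force': 0.0, 'finger_gap': 0.9970394142073842}
0.014
scene {'image': (480, 640, 3), 'z_map': (480, 640), 'fov_y': 57.31877070760779, 'cx': 317.50494821538126, 'cy': 242.42594129649558, 'extrinsics': array([[ 0.87520076, -0.37731073,  0.30275443,  0.83718953],
       [ 0.48365429,  0.69554386, -0.53131654, -0.59258379],
       [-0.01010755,  0.61143712,  0.79122847,  0.91230034],
       [ 0.        ,  0.        ,  0.        ,  1.        ]])}
top {'image': (480, 640, 3), 'z_map': (480, 640), 'fov_y': 55.37763622577755, 'cx': 315.9830230234237, 'cy': 246.63868947541872, 'extrinsics': array([[-0.00572621,  0.99102893, -0.13352483,  0.38676438],
       [-0.99995658, -0.00665653, -0.00652202, -0.03628162],
       [-0.00735232,  0.13348168,  0.99102401,  0.99268746],
       [ 0.        ,  0.        ,  0.        ,  1.        ]])}
scene.npz
scene_5.png
top.npz
top_10.png
```

View pics/scene_5.png

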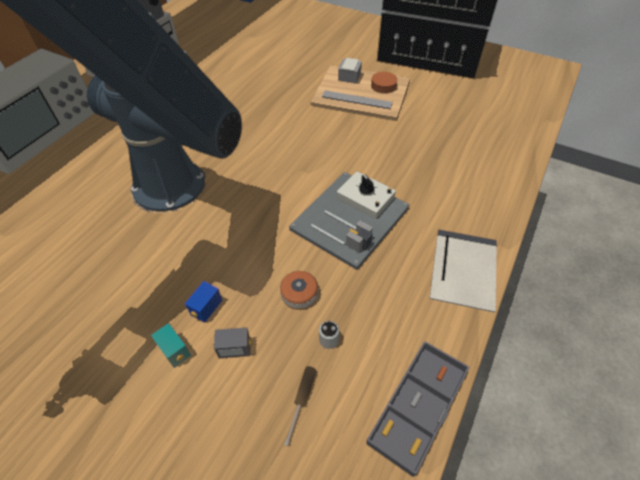

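View pics/top_10.png

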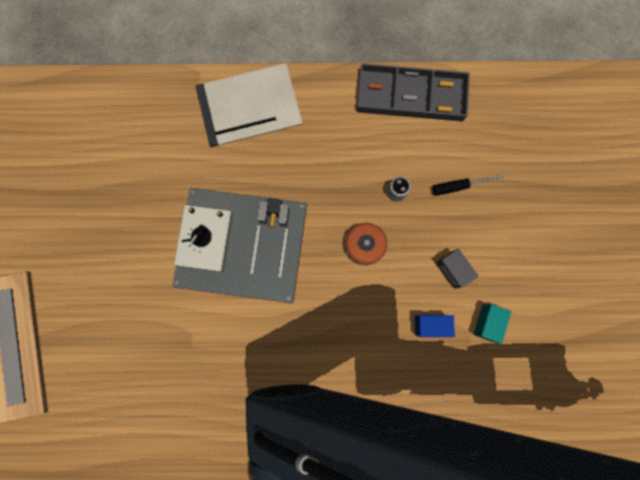

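The scene view shows the grey block at (232,342), blue at (204,301), turquoise at (171,343), the tester at (350,218) with its knob at (367,187), the toroid at (299,289), the can at (329,334) and the screwdriver at (302,405). In the top view the tester is at (240,245), knob at (201,237).

What could be taken for the capacitor in the top view: grey block (457,268), blue (437,326), turquoise (495,322). There is also a small grey block on the wooden tray (scene 349,70). By the description I choose the grey block at (457,268), and I'll check it in a close crop.

Run:
```python
from h import *
s=load('scene');t=load('top')
def c(im,x,y,w,h,k): return cv2.resize(im[y:y+h,x:x+w],(w*k,h*k),interpolation=cv2.INTER_CUBIC)
a=np.hstack([c(s['image'],205,315,60,48,6),c(t['image'],430,240,60,48,6)])
b=np.hstack([c(t['image'],172,200,60,75,4)[:288],c(s['image'],320,160,80,48,6)])
b=b[:,:720]; 
cv2.imwrite('pics/crop1.png',np.vstack([a,b])[:,:,::-1])
for n,S in(('scene',s),('top',t)):
    P=cloud(S); im=S['image'].astype(int); hsv=cv2.cvtColor(S['image'],cv2.COLOR_RGB2HSV)
    reg={'scene':(205,315,60,48),'top':(430,240,60,48)}[n]; x,y,w,h=reg
    p=P[y:y+h,x:x+w].reshape(-1,3); hs=p[:,2]; print(n,np.percentile(hs,[2,50,98]))
    top=p[(hs>.046)&(hs<.066)]; print(len(top),top.mean(0), cv2.minAreaRect((top[:,:2]*1000).astype(np.float32)))
# tester plate in top
P=cloud(t); m=((P[:,:,2]>.012)&(P[:,:,2]<.028)).astype(np.uint8); m[:,:165]=0;m[:,315:]=0;m[:180]=0;m[310:]=0
m=cv2.morphologyEx(m,cv2.MORPH_OPEN,np.ones((3,3)))
p=P[m>0]; print('plate',cv2.minAreaRect((p[:,:2]*1000).astype(np.float32)),np.median(p[:,2]))
for lo,hi,l in((.044,.056,'housing'),(.085,.1,'knob'),(.06,.07,'stop')):
    mm=(P[:,:,2]>lo)&(P[:,:,2]<hi); mm[:,:165]=0;mm[:,315:]=0;mm[:180]=0;mm[310:]=0
    p=P[mm]; print(l,len(p),cv2.minAreaRect((p[:,:2]*1000).astype(np.float32)))
```

```text
scene [-0.00252584  0.0018002   0.05773773]
697 [ 0.47186935 -0.32928477  0.05492274] ((470.2055969238281, -328.14630126953125), (70.29573059082031, 45.5891227722168), 33.56365966796875)
top [-0.00410271  0.0004988   0.05656114]
751 [ 0.46774781 -0.32331934  0.05397415] ((468.1319885253906, -324.10723876953125), (70.13848876953125, 46.11629867553711), 32.39556884765625)
plate ((525.4683227539062, 134.7747802734375), (260.0589904785156, 220.6466064453125), 81.97638702392578) 0.01984248329024868
housing 2613 ((537.6990966796875, 146.78952026367188), (140.7231903076172, 240.5995635986328), 2.0003960132598877)
knob 157 ((535.1972045898438, 208.9802703857422), (15.181750297546387, 41.17243576049805), 60.723384857177734)
stop 696 ((566.4479370117188, 129.647705078125), (85.82386016845703, 206.51026916503906), 6.702216148376465)
```

View pics/crop1.png

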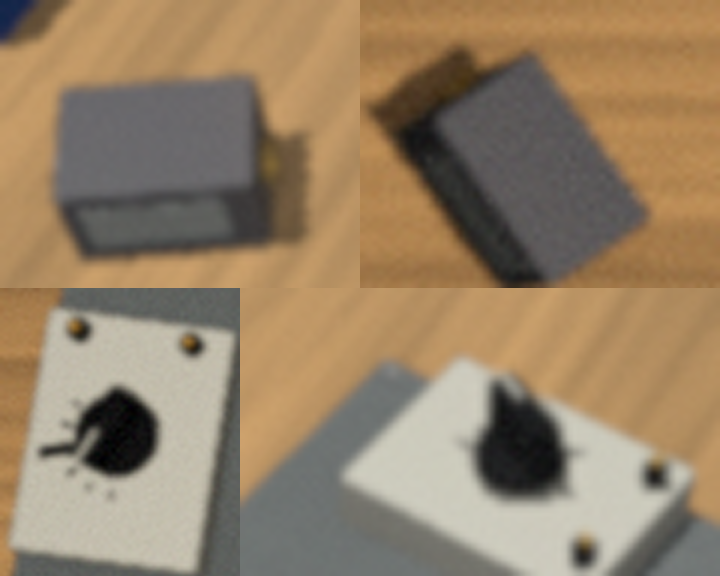

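The crop confirms the grey block: its brass boss is on the +x/+y end (scene ≈(250,342)), so the capacitor's yaw is about +33°. The knob's white line points down-left, to world ≈150°, which is the 0.419 detent. The long bar is to its left at top view ≈(186,240). Next I refine the tester's pose.

Run:
```python
from h import *
def rect(S,m,z):
    cs,_=cv2.findContours(m.astype(np.uint8),cv2.RETR_EXTERNAL,cv2.CHAIN_APPROX_NONE)
    c=max(cs,key=cv2.contourArea)[:,0]; p=plane(S,c,z)[:,:2]*1000
    r=cv2.minAreaRect(p.astype(np.float32)); return [np.round(x,1) for x in r]
for n,boxes in(('top',((170,180,145,130),(430,240,60,48))),('scene',((285,165,130,105),(205,315,60,48)))):
    S=load(n); P=cloud(S); im=S['image'].astype(int); mx=im.max(2); mn=im.min(2); sat=mx-mn
    x,y,w,h=boxes[0]; B=np.zeros((480,640),bool); B[y:y+h,x:x+w]=1
    H=B&(mn>135)&(sat<40)&(abs(P[:,:,2]-.05)<.01); H=cv2.morphologyEx(H.astype(np.uint8),cv2.MORPH_CLOSE,np.ones((3,3)))
    print(n,'housing',rect(S,H,.05))
    G=B&(sat<35); G=cv2.morphologyEx(G.astype(np.uint8),cv2.MORPH_OPEN,np.ones((3,3)))
    print('plate',rect(S,G,.02))
    rl=B&(P[:,:,2]<.035)&(mn>125)&(sat<40)&(P[:,:,2]>.01); 
    k,lab,stt,cen=cv2.connectedComponentsWithStats(rl.astype(np.uint8),connectivity=8)
    for i in range(1,k):
        if stt[i,4]>15: 
            v,u=np.where(lab==i); p=plane(S,np.c_[u,v],.028)[:,:2]*1000; q=p-p.mean(0); d=np.linalg.svd(q,full_matrices=False)[2][0]
            print('rail',stt[i],p.mean(0).round(1),np.degrees(np.arctan2(d[1],d[0])).round(1),(q@d).min().round(),(q@d).max().round())
    K=B&(P[:,:,2]>.086)&(P[:,:,2]<.102)&(mx<110); print('knob',rect(S,K,.094))
    x,y,w,h=boxes[1]; C=np.zeros((480,640),bool); C[y:y+h,x:x+w]=1; C&=(sat<40)&(P[:,:,2]>.048); print('cap',rect(S,C,.055))
```

```text
top housing [array([535.1, 207.9]), array([ 97. , 127.8]), np.float64(81.8)]
plate [array([524.9, 135.2]), array([263. , 218.4]), np.float64(82.1)]
rail [250 226  10  48 156] [511.9 100.4] 172.1 -51.0 51.0
rail [278 229  10  48 156] [504.3  40.8] 172.0 -52.0 50.0
knob [array([534.9, 207.1]), array([16.2, 39.7]), np.float64(59.4)]
cap [array([ 467.3, -322.5]), array([69.6, 45.6]), np.float64(33.3)]
scene housing [array([537.7, 204.5]), array([100.5, 127.1]), np.float64(82.0)]
plate [array([531. , 138.1]), array([290.6, 223.5]), np.float64(82.1)]
rail [337 175  15  16  30] [460.9 225.8] -97.7 -37.0 36.0
rail [324 210  32  19 120] [512.1  99.1] -8.3 -52.0 51.0
rail [311 223  34  21 130] [506.   39.2] -8.3 -52.0 52.0
knob [array([539.5, 199.7]), array([15.5, 43.1]), np.float64(61.4)]
cap [array([ 471.4, -329. ]), array([70.1, 47. ]), np.float64(33.5)]
```

```bash
cat >> h.py <<'E'
def yaw(st=None):
    x=R.from_quat((st or manip.sense())['tool_rot']).as_matrix()[:,0]; return np.degrees(np.arctan2(x[1],x[0]))
def rows(p0,f0,p1,f1,n,arc=False):
    """tool-axis steps (mm, deg about z) for a tool pointing down, from p0/f0 to p1/f1"""
    p0=np.array(p0,float);p1=np.array(p1,float);out=[];P=p0.copy();F=f0
    a0,a1=np.arctan2(p0[1],p0[0]),np.arctan2(p1[1],p1[0]);r0,r1=np.hypot(*p0[:2]),np.hypot(*p1[:2])
    for k in range(1,n+1):
        s=k/n; T=p0+(p1-p0)*s
        if arc: a=a0+(a1-a0)*s;r=r0+(r1-r0)*s;T[:2]=r*np.cos(a),r*np.sin(a)
        c,z=np.cos(np.radians(F)),np.sin(np.radians(F)); d=T-P
        t=np.round([c*d[0]+z*d[1], z*d[0]-c*d[1], -d[2]],3); w=round(-(f0+(f1-f0)*s-F),1)
        out.append([*t.tolist(),0,0,w]); P=P+np.array([c*t[0]+z*t[1],z*t[0]-c*t[1],-t[2]]); F-=w
    print(P.round(4),round(F,1)); [print(o) for o in out]
E
python3 - <<'E'
from h import *
st=manip.sense(); rows(st['tcp_pos'],yaw(st),[.52,.19,.24],148,22,True)
E
```

```text
[0.5199 0.1899 0.2404] 148.0
[0.047, -0.005, 0.0, 0, 0, np.float64(-6.1)]
[0.048, -0.004, 0.0, 0, 0, np.float64(-6.1)]
[0.047, -0.002, 0.001, 0, 0, np.float64(-6.1)]
[0.047, -0.001, -0.0, 0, 0, np.float64(-6.1)]
[0.046, 0.001, 0.0, 0, 0, np.float64(-6.1)]
[0.047, 0.002, 0.0, 0, 0, np.float64(-6.1)]
[0.046, 0.003, 0.0, 0, 0, np.float64(-6.1)]
[0.045, 0.005, 0.001, 0, 0, np.float64(-6.1)]
[0.046, 0.006, -0.0, 0, 0, np.float64(-6.1)]
[0.045, 0.007, 0.0, 0, 0, np.float64(-6.1)]
[0.044, 0.009, 0.0, 0, 0, np.float64(-6.1)]
[0.044, 0.01, 0.0, 0, 0, np.float64(-6.1)]
[0.043, 0.011, 0.001, 0, 0, np.float64(-6.1)]
[0.043, 0.012, -0.0, 0, 0, np.float64(-6.1)]
[0.042, 0.014, 0.0, 0, 0, np.float64(-6.1)]
[0.042, 0.014, 0.0, 0, 0, np.float64(-6.1)]
[0.04, 0.016, 0.0, 0, 0, np.float64(-6.1)]
[0.04, 0.017, 0.001, 0, 0, np.float64(-6.1)]
[0.04, 0.018, -0.0, 0, 0, np.float64(-6.1)]
[0.038, 0.019, 0.0, 0, 0, np.float64(-6.1)]
[0.038, 0.02, 0.0, 0, 0, np.float64(-6.1)]
[0.037, 0.021, 0.0, 0, 0, np.float64(-6.1)]
```

Request:
drive_tool(
  plan=[
    [0.047,-0.005,0,0,0,-6.1,1],
    [0.047,-0.004,0,0,0,-6.1,1],
    [0.047,-0.002,0,0,0,-6.1,1],
    [0.047,-0.001,0,0,0,-6.1,1],
    [0.046,0.001,0,0,0,-6.1,1],
    [0.046,0.002,0,0,0,-6.1,1],
    [0.046,0.003,0,0,0,-6.1,1],
    [0.046,0.005,0,0,0,-6.1,1],
    [0.045,0.006,0,0,0,-6.1,1],
    [0.045,0.007,0,0,0,-6.1,1],
  ],
)

```text
t: 1.1
tcp_pos: [0.4993, -0.3173, 0.2449]
tool_rot: [0.793, 0.609, 0.0, -0.0]
force: [0.4, 0.1, 0.3]
finger_gap: 1.001
gripper_force: 0.0
```

Request:
drive_tool(
  plan=[
    [0.044,0.009,0,0,0,-6.1,1],
    [0.044,0.01,0,0,0,-6.1,1],
    [0.043,0.011,0,0,0,-6.1,1],
    [0.043,0.012,0,0,0,-6.1,1],
    [0.042,0.014,0,0,0,-6.1,1],
    [0.042,0.014,0,0,0,-6.1,1],
    [0.04,0.016,0,0,0,-6.1,1],
    [0.04,0.017,0,0,0,-6.1,1],
    [0.04,0.018,0,0,0,-6.1,1],
    [0.038,0.019,0,0,0,-6.1,1],
  ],
)

```text
t: 2.1
tcp_pos: [0.5474, 0.1099, 0.2449]
tool_rot: [0.374, 0.927, 0.0, -0.0]
force: [-0.6, 0.9, 0.8]
finger_gap: 1.002
gripper_force: 0.0
```

Request:
drive_tool(
  plan=[
    [0.038,0.02,0,0,0,-6.1,1],
    [0.037,0.021,0,0,0,-6.1,1],
    [0,0,0,0,0,0,1],
    [0,0,0,0,0,0,1],
  ],
)

```text
t: 2.5
tcp_pos: [0.5177, 0.189, 0.2451]
tool_rot: [0.275, 0.962, -0.0, -0.0]
force: [0.2, -0.8, -0.2]
finger_gap: 1.002
gripper_force: 0.0
```

```bash
cat >> h.py <<'E'
def wsnap():
    st=manip.sense(); s=snap('wrist'); T=np.eye(4); T[:3,:3]=R.from_quat(st['tool_rot']).as_matrix(); T[:3,3]=st['tcp_pos']
    s['E']=T@s['mount']; np.savez('pics/wrist.npz',**s); return s
def wrays(s,uv):
    f=240/np.tan(np.radians(float(s['fov_y']))/2); uv=np.atleast_2d(uv).astype(float)
    x,y=uv[:,0]-s['cx'],uv[:,1]-s['cy']; r=np.hypot(x,y)+1e-9; th=r/f
    d=np.c_[np.sin(th)*x/r,-np.sin(th)*y/r,-np.cos(th)]; return s['E'][:3,3], d@s['E'][:3,:3].T
def wplane(s,uv,z):
    o,d=wrays(s,uv); return o+d*((z-o[2])/d[:,2])[:,None]
def wpix(s,p):
    q=(np.linalg.inv(s['E'])@np.r_[p,1])[:3]; f=240/np.tan(np.radians(float(s['fov_y']))/2)
    a=np.array([q[0],-q[1]]); th=np.arctan2(np.hypot(*a),-q[2]); return np.array([s['cx'],s['cy']])+f*th*a/np.hypot(*a)
E
python3 - <<'E'
from h import *
s=wsnap(); st=manip.sense(); print(st['tcp_pos'],yaw(st),st['force'],s['fov_y'],s['cx'],s['cy'],s['mount'])
for p in([.536,.206,.094],[.5085,.07,.028]): print(wpix(s,p))
E
ls pics/wrist*
```

```text
[0.51837485 0.18812848 0.24512402] 148.00932497151695 [ 0.14981337  0.23604479 -0.00263085] 65.70646984690485 313.72021004967075 244.19728781078638 [[-1.83480294e-04  9.48735843e-01  3.16070033e-01  8.14666037e-02]
 [ 9.99999742e-01 -4.55373394e-05  7.17192802e-04  1.20299457e-03]
 [ 6.94819506e-04  3.16070083e-01 -9.48735590e-01 -1.29755657e-01]
 [ 0.00000000e+00  0.00000000e+00  0.00000000e+00  1.00000000e+00]]
[342.92927892 237.55687653]
[210.06798396 263.48137193]
pics/wrist.npz
pics/wrist_254.png
```

View pics/wrist_254.png

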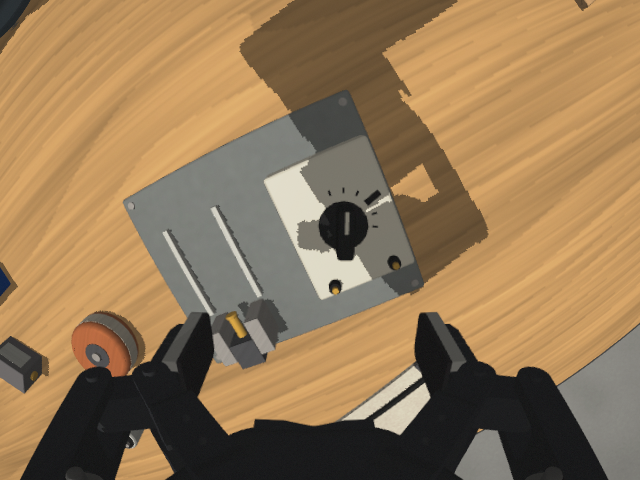

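The wrist view shows the knob's disc at (343,225), with its white line (347,212)–(347,235) pointing at the second tick, (343,190). The long broad mark is the fourth tick, at (373,197). The rails run (213,208)–(260,293) and (166,232)–(212,312), and the plunger is at (236,325).

Run:
```python
from h import *
s=load('wrist'); im=s['image'].astype(int); mx=im.max(2); mn=im.min(2)
pp=lambda *a:print(a[0],(wplane(s,a[1],a[2])[:,:2]*1000).round(1).tolist())
# disc: dark mask near
m=np.zeros((480,640),np.uint8); m[195:262,315:372]=(mx<55)[195:262,315:372]
m=cv2.morphologyEx(m,cv2.MORPH_OPEN,np.ones((3,3)))
c=max(cv2.findContours(m,0,1)[0],key=cv2.contourArea); 
print(cv2.boundingRect(c),cv2.minEnclosingCircle(c))
pp('disc',[(343,225)],.064); pp('long',[(373,197)],.05); pp('line',[(347,212),(347,235)],.094)
pp('ticks',[(330,193),(343,190),(357,192),(377,212),(375,226)],.05)
pp('corners',[(347,91),(124,203),(421,287)],.02)
for a,b,nm in(((205,200,65,100)),0,'L'),((158,225,62,90),0,'R'):
    x,y,w,h=a; k=np.zeros((480,640),bool); k[y:y+h,x:x+w]=((mn>150)&(mx-mn<30))[y:y+h,x:x+w]
    if nm=='L': k[:, 262:]=0
    n,l,t,_=cv2.connectedComponentsWithStats(k.astype(np.uint8)); i=1+t[1:,4].argmax(); v,u=np.where(l==i)
    p=wplane(s,np.c_[u,v],.028)[:,:2]*1000; q=p-p.mean(0); d=np.linalg.svd(q,full_matrices=False)[2][0]
    print(nm,t[i],p.mean(0).round(1),np.degrees(np.arctan2(d[1],d[0])).round(2),(q@d).min().round(1),(q@d).max().round(1))
# depth usable?
z=s['z_map']; print(z[225,343],z[140,260])
v,u=np.mgrid[195:262,315:372]; o,d=wrays(s,np.c_[u.ravel(),v.ravel()]); cz=-(d@s['E'][:3,2]); P=o+d*(z[195:262,315:372].ravel()/cz)[:,None]
for lo,hi in((.088,.1),(.06,.07)):
    p=P[(P[:,2]>lo)&(P[:,2]<hi)]; print(len(p),cv2.minAreaRect((p[:,:2]*1000).astype(np.float32)))
```

```text
(319, 202, 49, 58) ((342.765869140625, 230.7538299560547), 29.421979904174805)
disc [[535.4, 209.0]]
long [[531.1, 244.2]]
line [[519.7, 219.3], [535.9, 209.8]]
ticks [[507.9, 213.1], [511.6, 224.4], [519.7, 234.1], [545.1, 240.5], [555.6, 232.5]]
corners [[437.7, 276.4], [403.2, 22.9], [652.1, 243.1]]
L [211 207  51  90 515] [512.  100.5] -8.08 -50.1 53.9
R [163 231  51  84 424] [503.8  41. ] -8.04 -50.3 53.6
0.28998482 0.3408788
896 ((536.3327026367188, 208.7853546142578), (14.154632568359375, 40.89045715332031), 58.16243362426758)
1052 ((535.30517578125, 209.07974243164062), (42.47268295288086, 40.86585235595703), 64.01790618896484)
```

Request:
drive_tool(
  plan=[
    [-0.004,0.027,0,0,0,0,0.2],
    [0,0,0.045,0,0,0,0.2],
    [0,0,0.045,0,0,0,0.2],
    [0,0,0.04,0,0,0,0.2],
    [0,0,0.033,0,0,0,0.2],
    [0,0,0,0,0,0,0.2],
  ],
)

```text
t: 3.15
tcp_pos: [0.5335, 0.2066, 0.0778]
tool_rot: [0.277, 0.961, -0.002, -0.005]
force: [-0.8, 0.5, 1.2]
finger_gap: 0.605
gripper_force: 0.0
```

Request:
drive_tool(
  plan=[
    [0,0,0,0,0,0,-1],
    [0,0,0,0,0,0,-1],
    [0,0,0,0,0,0,-1],
    [0,0,0,0,0,0,-1],
    [0,0,0,0,0,0,-1],
    [0,0,0,0,0,0,-1],
  ],
  newtons=40,
)

```text
t: 3.75
tcp_pos: [0.537, 0.2074, 0.0846]
tool_rot: [0.275, 0.961, -0.001, 0.002]
force: [-0.5, -6.0, 1.5]
finger_gap: 0.155
gripper_force: 39.9
```

Request:
drive_tool(
  plan=[
    [0,0,0,0,0,6,-1],
    [0,0,0,0,0,6,-1],
    [0,0,0,0,0,6,-1],
    [0,0,0,0,0,6,-1],
    [0,0,0,0,0,6,-1],
    [0,0,0,0,0,6,-1],
    [0,0,0,0,0,6,-1],
    [0,0,0,0,0,6,-1],
    [0,0,0,0,0,0,-1],
    [0,0,0,0,0,0,-1],
  ],
)

```text
t: 4.75
tcp_pos: [0.5366, 0.207, 0.0846]
tool_rot: [0.642, 0.766, -0.001, 0.002]
force: [-1.2, -8.0, 3.3]
finger_gap: 0.152
gripper_force: 40.1
```

Request:
drive_tool(
  plan=[
    [0,0,0,0,0,0,0.4],
    [0,0,0,0,0,0,0.4],
    [0,0,0,0,0,0,0.4],
    [0,0,0,0,0,0,0.4],
    [0,0,-0.02,0,0,0,0.4],
    [0,0,-0.045,0,0,0,0.4],
    [0,0,-0.045,0,0,0,0.4],
    [0,0,-0.05,0,0,0,1],
    [0,0,0,0,0,0,1],
  ],
)

```text
t: 5.65
tcp_pos: [0.5406, 0.2102, 0.2498]
tool_rot: [0.643, 0.766, 0.006, 0.005]
force: [0.6, 0.7, 0.8]
finger_gap: 0.994
gripper_force: 0.0
```

Run:
```python
from h import *
s=wsnap(); print(yaw(),manip.sense()['tcp_pos'])
u,v=wpix(s,[.536,.209,.08]).astype(int); print(u,v)
w=(lambda a,x,y:a[max(0,y-70):y+70,x-100:x+100])(s['image'],u,v)
cv2.imwrite('pics/k2.png',cv2.resize(w,None,fx=3,fy=3)[:,:,::-1])
z=s['z_map']; vv,uu=np.mgrid[v-50:v+50,u-50:u+50]; o,d=wrays(s,np.c_[uu.ravel(),vv.ravel()]); cz=-(d@s['E'][:3,2]); P=o+d*(z[v-50:v+50,u-50:u+50].ravel()/cz)[:,None]
p=P[(P[:,2]>.088)&(P[:,2]<.1)]; print(cv2.minAreaRect((p[:,:2]*1000).astype(np.float32)))
```

```text
100.02473864875994 [0.53844857 0.20976257 0.24648735]
304 224
((536.3228149414062, 209.04820251464844), (13.777693748474121, 40.90423583984375), 9.949207305908203)
```

View pics/k2.png

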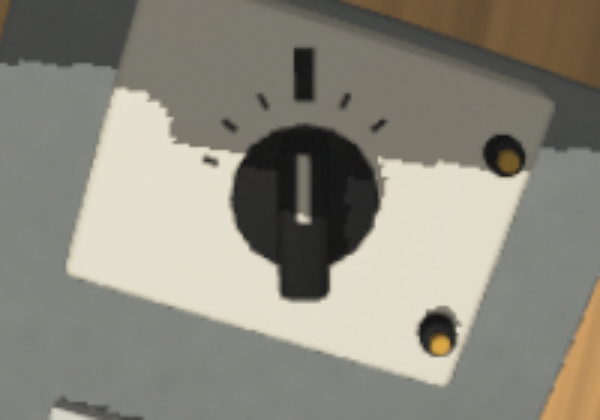

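The crop shows the white line (300,155)–(300,215) pointing straight at the long bar (304,75), and the measured angle is 72° = 1.257 rad. The selector is done, so I go to the capacitor.

Run:
```python
from h import *
s=load('wrist'); z=s['z_map']; v,u=np.mgrid[:480,:640]; o,d=wrays(s,np.c_[u.ravel(),v.ravel()]); cz=-(d@s['E'][:3,2]); P=o+d*(z.ravel()/cz)[:,None]
a=np.radians(-8.06); X=np.array([np.cos(a),np.sin(a)]); Y=np.array([-X[1],X[0]])
q=P[:,:2]-[.5079,.0707]; tx,ty=q@X*1000,q@Y*1000
for lo,hi,l in((.06,.07,'pillars'),(.0445,.056,'plunger')):
    m=(P[:,2]>lo)&(P[:,2]<hi)&(abs(ty)<40)&(z.ravel()>0)&(tx>0)&(tx<150)
    print(l,m.sum(),np.percentile(tx[m],[0,2,50,98]).round(1),np.percentile(ty[m],[1,50,99]).round(1))
    if l=='pillars':
        for b in range(-32,32,4):
            k=m&(ty>=b)&(ty<b+4); print(b,k.sum(),tx[k].min().round(1) if k.any() else '')
    else:
        k=m&(abs(ty)<6); print('plunger min x',np.sort(tx[k])[:8].round(1))
st=manip.sense(); rows(st['tcp_pos'],yaw(st),[.46,-.335,.22],33.4,14,True)
```

```text
pillars 1752 [ 58.3  59.3  84.  107.2] [-28.1   4.7  31.2]
-32 19 60.3
-28 110 58.7
-24 110 58.6
-20 111 58.4
-16 158 58.3
-12 91 76.2
-8 79 78.3
-4 92 78.4
0 89 78.4
4 91 79.3
8 92 79.2
12 111 59.3
16 130 58.7
20 141 58.5
24 126 59.3
28 202 59.3
plunger 615 [ 51.5  51.9  68.8 105.4] [-24.    4.2  31.2]
plunger min x [51.6 51.6 51.7 51.8 51.8 51.8 51.8 51.8]
[ 0.4594 -0.335   0.2205] 33.4
[-0.041, 0.006, 0.002, 0, 0, np.float64(4.8)]
[-0.041, 0.006, 0.002, 0, 0, np.float64(4.7)]
[-0.04, 0.007, 0.002, 0, 0, np.float64(4.8)]
[-0.041, 0.008, 0.002, 0, 0, np.float64(4.7)]
[-0.04, 0.008, 0.001, 0, 0, np.float64(4.8)]
[-0.04, 0.008, 0.002, 0, 0, np.float64(4.8)]
[-0.04, 0.009, 0.002, 0, 0, np.float64(4.7)]
[-0.04, 0.009, 0.002, 0, 0, np.float64(4.8)]
[-0.04, 0.01, 0.002, 0, 0, np.float64(4.7)]
[-0.04, 0.01, 0.002, 0, 0, np.float64(4.8)]
[-0.039, 0.01, 0.002, 0, 0, np.float64(4.7)]
[-0.04, 0.011, 0.002, 0, 0, np.float64(4.8)]
[-0.039, 0.011, 0.002, 0, 0, np.float64(4.8)]
[-0.039, 0.012, 0.001, 0, 0, np.float64(4.7)]
```

Request:
drive_tool(
  plan=[
    [-0.041,0.006,0.002,0,0,4.8,1],
    [-0.041,0.006,0.002,0,0,4.8,1],
    [-0.04,0.007,0.002,0,0,4.8,1],
    [-0.041,0.008,0.002,0,0,4.8,1],
    [-0.04,0.008,0.002,0,0,4.8,1],
    [-0.04,0.008,0.002,0,0,4.8,1],
    [-0.04,0.009,0.002,0,0,4.8,1],
    [-0.04,0.009,0.002,0,0,4.8,1],
    [-0.04,0.01,0.002,0,0,4.7,1],
    [-0.04,0.01,0.002,0,0,4.7,1],
  ],
)

```text
t: 6.7
tcp_pos: [0.5335, -0.1946, 0.2204]
tool_rot: [0.899, 0.438, -0.001, -0.001]
force: [0.7, -0.7, -0.2]
finger_gap: 1.0
gripper_force: 0.0
```

Request:
drive_tool(
  plan=[
    [-0.039,0.01,0.002,0,0,4.7,1],
    [-0.04,0.011,0.002,0,0,4.7,1],
    [-0.039,0.011,0.002,0,0,4.7,1],
    [-0.039,0.012,0.002,0,0,4.7,1],
    [0,0,0,0,0,0,1],
    [0,0,0,0,0,0,1],
    [0,0,0,0,0,0,1],
  ],
)

```text
t: 7.4
tcp_pos: [0.4553, -0.3341, 0.2134]
tool_rot: [0.958, 0.288, -0.0, -0.001]
force: [-1.0, -0.0, 0.1]
finger_gap: 0.998
gripper_force: 0.0
```

```bash
python3 - <<'E'
from h import *
s=wsnap(); st=manip.sense(); print(st['tcp_pos'],yaw(st)); z=s['z_map']; v,u=np.mgrid[:480,:640]; o,d=wrays(s,np.c_[u.ravel(),v.ravel()]); cz=-(d@s['E'][:3,2]); P=o+d*(z.ravel()/cz)[:,None]
im=s['image'].reshape(-1,3).astype(int); sat=im.max(1)-im.min(1)
m=(np.hypot(P[:,0]-.4695,P[:,1]+.326)<.055)&(P[:,2]>.049)&(P[:,2]<.062)&(sat<40)
r=cv2.minAreaRect((P[m,:2]*1000).astype(np.float32)); print(m.sum(),r,np.median(P[m,2]))
print(wpix(s,[.469,-.326,.055]))
E
ls pics
```

```text
[ 0.4556171  -0.33391178  0.21364085] 33.50767835828512
4606 ((469.64678955078125, -324.56951904296875), (69.29855346679688, 43.414390563964844), 33.29411315917969) 0.05618653854436134
[316.06369144 208.58415577]
crop1.png
k2.png
scene.npz
scene_5.png
top.npz
top_10.png
wrist.npz
wrist_254.png
wrist_570.png
wrist_745.png
```

View pics/wrist_745.png

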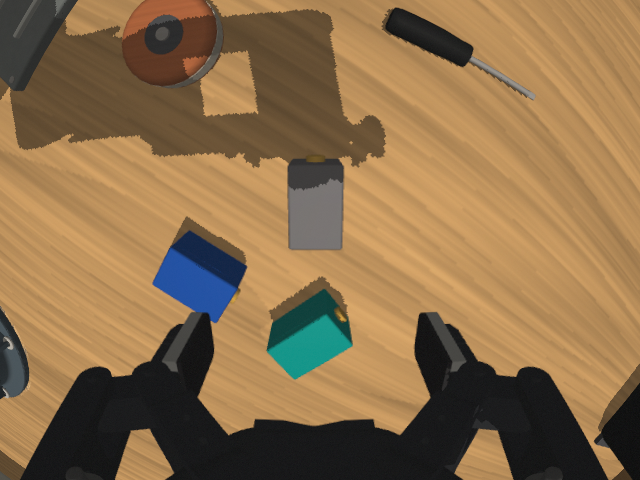

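The view shows the capacitor at (315,205) with its boss at (316,158), on the tool's +x side. Blue at (200,275) and turquoise at (310,335) are clear of the fingers. I descend and grip.

Request:
drive_tool(
  plan=[
    [0.017,0,0.03,0,0,0,0.8],
    [0,0,0.045,0,0,0,0.8],
    [0,0,0.045,0,0,0,0.8],
    [0,0,0.04,0,0,0,0.8],
    [0,0,0.024,0,0,0,0.8],
    [0,0,0,0,0,0,0.8],
    [0,0,0,0,0,0,0.8],
  ],
)

```text
t: 8.15
tcp_pos: [0.4702, -0.3251, 0.0304]
tool_rot: [0.958, 0.288, -0.0, -0.0]
force: [-0.2, 0.4, -1.0]
finger_gap: 0.9
gripper_force: 0.0
```

Request:
drive_tool(
  plan=[
    [0,0,0,0,0,0,-1],
    [0,0,0,0,0,0,-1],
    [0,0,0,0,0,0,-1],
    [0,0,0,0,0,0,-1],
    [0,0,0,0,0,0,-1],
    [0,0,0,0,0,0,-1],
  ],
  newtons=80,
)

```text
t: 8.75
tcp_pos: [0.4704, -0.3268, 0.0323]
tool_rot: [0.958, 0.287, 0.001, 0.001]
force: [0.3, 0.0, 5.9]
finger_gap: 0.506
gripper_force: 82.6
```

Run:
```python
from h import *
st=manip.sense(); print(st['tcp_pos'],yaw(st),st['force'],st['gripper_force'],st['finger_gap'])
rows([*st['tcp_pos'][:2],.15],yaw(st),[.42,-.02,.15],-8,10,True)
```

```text
[ 0.47039592 -0.32676468  0.03234317] 33.395528314840305 [0.29415    0.01709312 5.94017253] 82.62926459312439 0.5055461615166249
[ 0.42   -0.0199  0.15  ] -8.0
[0.023, -0.027, -0.0, 0, 0, np.float64(4.1)]
[0.019, -0.028, -0.0, 0, 0, np.float64(4.2)]
[0.014, -0.031, -0.0, 0, 0, np.float64(4.1)]
[0.009, -0.031, -0.0, 0, 0, np.float64(4.2)]
[0.005, -0.032, -0.0, 0, 0, np.float64(4.1)]
[0.001, -0.031, -0.0, 0, 0, np.float64(4.1)]
[-0.004, -0.03, -0.0, 0, 0, np.float64(4.2)]
[-0.008, -0.029, -0.0, 0, 0, np.float64(4.1)]
[-0.012, -0.027, -0.0, 0, 0, np.float64(4.2)]
[-0.015, -0.024, -0.0, 0, 0, np.float64(4.1)]
```

Request:
drive_tool(
  plan=[
    [0,0,-0.02,0,0,0,-1],
    [0,0,-0.04,0,0,0,-1],
    [0,0,-0.04,0,0,0,-1],
    [0,0,-0.02,0,0,0,-1],
    [0,0,0,0,0,0,-1],
  ],
)

```text
t: 9.25
tcp_pos: [0.471, -0.3277, 0.1541]
tool_rot: [0.958, 0.287, 0.002, 0.004]
force: [0.7, 0.1, -2.6]
finger_gap: 0.508
gripper_force: 82.0
```

Run:
```python
from h import *
st=manip.sense(); print(st['tcp_pos'],yaw(st),st['force'],st['gripper_force'],st['finger_gap'])
rows(st['tcp_pos'],yaw(st),[.4985,.0728,.15],-8,12,True)
```

```text
[ 0.47104254 -0.32771871  0.15413412] 33.394729561311244 [ 0.7346795   0.11610101 -2.6380922 ] 81.97921872138977 0.5076651914813197
[0.4985 0.0724 0.1501] -8.0
[0.03, -0.02, 0.0, 0, 0, np.float64(3.4)]
[0.028, -0.023, 0.001, 0, 0, np.float64(3.5)]
[0.024, -0.026, 0.0, 0, 0, np.float64(3.4)]
[0.021, -0.028, 0.0, 0, 0, np.float64(3.5)]
[0.017, -0.031, 0.001, 0, 0, np.float64(3.4)]
[0.012, -0.032, 0.0, 0, 0, np.float64(3.5)]
[0.009, -0.033, 0.0, 0, 0, np.float64(3.4)]
[0.004, -0.034, 0.001, 0, 0, np.float64(3.5)]
[-0.0, -0.033, 0.0, 0, 0, np.float64(3.4)]
[-0.004, -0.033, 0.0, 0, 0, np.float64(3.5)]
[-0.008, -0.031, 0.001, 0, 0, np.float64(3.4)]
[-0.012, -0.03, 0.0, 0, 0, np.float64(3.5)]
```

Request:
drive_tool(
  plan=[
    [0.03,-0.02,0,0,0,3.4,-1],
    [0.028,-0.023,0,0,0,3.5,-1],
    [0.024,-0.026,0,0,0,3.4,-1],
    [0.021,-0.028,0,0,0,3.5,-1],
    [0.017,-0.031,0,0,0,3.4,-1],
    [0.012,-0.032,0,0,0,3.5,-1],
    [0.009,-0.033,0,0,0,3.4,-1],
    [0.004,-0.034,0,0,0,3.5,-1],
    [0,-0.033,0,0,0,3.4,-1],
    [-0.004,-0.033,0,0,0,3.5,-1],
  ],
)

```text
t: 10.25
tcp_pos: [0.5129, 0.0134, 0.1489]
tool_rot: [1.0, -0.011, -0.001, -0.0]
force: [0.7, 0.1, -2.3]
finger_gap: 0.507
gripper_force: 81.9
```

Request:
drive_tool(
  plan=[
    [-0.008,-0.031,0,0,0,3.4,-1],
    [-0.012,-0.03,0,0,0,3.5,-1],
    [0,0,0,0,0,0,-1],
    [0,0,0,0,0,0,-1],
    [0,0,0,0,0,0,-1],
  ],
)

```text
t: 10.75
tcp_pos: [0.4971, 0.0733, 0.1498]
tool_rot: [0.998, -0.07, -0.0, 0.0]
force: [-0.7, -1.0, -2.5]
finger_gap: 0.509
gripper_force: 82.1
```

```bash
python3 - <<'E'
from h import *
s=wsnap(); st=manip.sense(); print(st['tcp_pos'],yaw(st),st['tool_rot'],st['force'],st['gripper_force'],st['finger_gap']); z=s['z_map']; v,u=np.mgrid[:480,:640]; o,d=wrays(s,np.c_[u.ravel(),v.ravel()]); cz=-(d@s['E'][:3,2]); P=o+d*(z.ravel()/cz)[:,None]
im=s['image'].reshape(-1,3).astype(int); sat=im.max(1)-im.min(1)
m=(np.hypot(P[:,0]-.4985,P[:,1]-.0728)<.05)&(P[:,2]>.165)&(P[:,2]<.19)&(sat<40)
r=cv2.minAreaRect((P[m,:2]*1000).astype(np.float32)); print(m.sum(),r,np.percentile(P[m,2],[5,50,95]))
A=np.c_[P[m,:2],np.ones(m.sum())]; print('tilt',np.linalg.lstsq(A,P[m,2],rcond=None)[0][:2])
a=np.radians(-8.06); X=np.array([np.cos(a),np.sin(a)]); Y=np.array([-X[1],X[0]])
q=P[:,:2]-[.5079,.0707]; tx,ty=q@X*1000,q@Y*1000
k=(P[:,2]>.06)&(P[:,2]<.07)&(abs(ty)<36)&(tx>50)&(tx<100); print('pillars',k.sum(),np.percentile(tx[k],[0,1]),np.percentile(ty[k],[1,99]))
E
ls pics/wri*
```

```text
[0.49729799 0.07307817 0.14988977] -8.053592779259906 [ 9.97531309e-01 -7.02230050e-02 -6.46179945e-05  1.11402749e-04] [-0.34746136 -0.35221921 -2.35697403] 82.11796045303345 0.5014704108435123
22844 ((502.557373046875, 69.437255859375), (75.47174072265625, 81.12215423583984), 30.048370361328125) [0.17013356 0.1736384  0.18630063]
tilt [-0.01773258 -0.00179318]
pillars 5634 [58.9375419  59.68039228] [-28.77648849  29.94691609]
pics/wrist.npz
pics/wrist_1080.png
pics/wrist_254.png
pics/wrist_570.png
pics/wrist_745.png
```

View pics/wrist_1080.png

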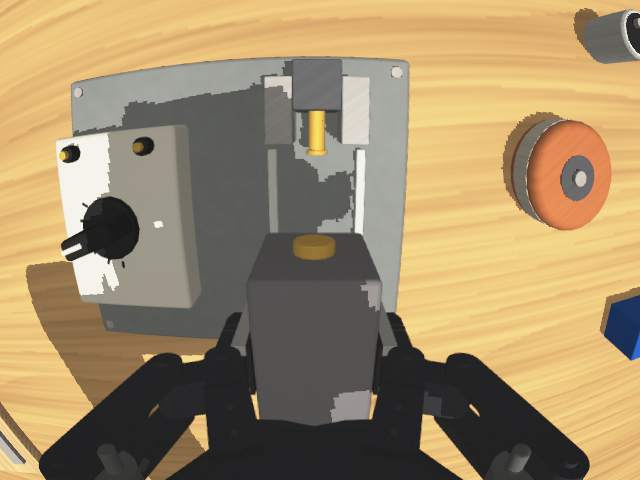

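The view shows the capacitor held square, boss at (314,247) facing the plunger at (317,150), with the knob still on the long bar. I work out its offset to the nest.

Run:
```python
from h import *
s=load('wrist'); a=np.radians(-8.06); X=np.array([np.cos(a),np.sin(a)]); Y=np.array([-X[1],X[0]])
f=lambda uv,z:[( (p[:2]-[.5079,.0707])@X*1000,(p[:2]-[.5079,.0707])@Y*1000) for p in wplane(s,uv,z)]
r=lambda l:np.round(l,1).tolist()
print('top edge',r(f([(248,280),(381,280)],.1726)),'bot',r(f([(263,234),(366,234)],.1176)),'boss',r(f([(314,245)],.1456)))
print('plunger',r(f([(317,150)],.048)),'pillars',r(f([(264,145),(293,145),(343,145),(369,145)],.022)))
t=manip.sense()['tcp_pos'][:2]-[.5079,.0707]; print('tcp',t@X*1000,t@Y*1000)
```

```text
top edge [[22.9, 23.1], [22.9, -19.2]] bot [[21.4, 25.4], [21.5, -21.8]] boss [[25.6, 2.1]]
plunger [[54.6, 0.1]] pillars [[56.7, 36.4], [56.3, 16.4], [56.4, -18.0], [56.8, -36.0]]
tcp -10.830729686309967 0.8681726388284574
```

Request:
drive_tool(
  plan=[
    [0,0.001,0.03,0,0,0,-1],
    [0,0,0.03,0,0,0,-1],
    [0,0,0.02,0,0,0,-1],
    [0,0,0.012,0,0,0,-1],
    [0,0,0,0,0,0,-1],
    [0,0,0,0,0,0,-1],
  ],
)

```text
t: 11.4
tcp_pos: [0.4974, 0.0725, 0.0585]
tool_rot: [0.998, -0.07, 0.0, 0.0]
force: [0.8, 0.1, -2.8]
finger_gap: 0.5
gripper_force: 82.2
```

Request:
drive_tool(
  plan=[
    [0,0,0.003,0,0,0,-1],
    [0,0,0.002,0,0,0,-1],
    [0,0,0,0,0,0,-1],
    [0,0,0,0,0,0,-1],
  ],
)

```text
t: 11.8
tcp_pos: [0.497, 0.0731, 0.0537]
tool_rot: [0.998, -0.07, 0.0, -0.0]
force: [-0.1, -1.0, -3.0]
finger_gap: 0.505
gripper_force: 82.2
```

Request:
drive_tool(
  plan=[
    [0,0,0.001,0,0,0,-1],
    [0.006,0,0,0,0,0,-1],
    [0.006,0,0,0,0,0,-1],
    [0.006,0,0,0,0,0,-1],
    [0,0,0,0,0,0,-1],
    [0,0,0,0,0,0,-1],
  ],
)

```text
t: 12.4
tcp_pos: [0.5157, 0.0703, 0.0524]
tool_rot: [0.998, -0.07, 0.001, 0.0]
force: [0.6, -0.5, -0.9]
finger_gap: 0.507
gripper_force: 82.2
```

Request:
drive_tool(
  plan=[
    [0.003,0,0,0,0,0,-1],
    [0.003,0,0,0,0,0,-1],
    [0.003,0,0,0,0,0,-1],
    [0,0,0,0,0,0,-1],
    [0,0,0,0,0,0,-1],
  ],
)

```text
t: 12.9
tcp_pos: [0.5213, 0.0696, 0.0524]
tool_rot: [0.998, -0.07, -0.002, -0.0]
force: [-5.1, 0.7, 5.2]
finger_gap: 0.501
gripper_force: 83.3
```

Request:
drive_tool(
  plan=[
    [0.003,0,0,0,0,0,-1],
    [0.003,0,0,0,0,0,-1],
    [0.002,0,0,0,0,0,-1],
    [0,0,0,0,0,0,-1],
    [0,0,0,0,0,0,-1],
    [0,0,0,0,0,0,-1],
  ],
)

```text
t: 13.5
tcp_pos: [0.5224, 0.0694, 0.0528]
tool_rot: [0.998, -0.069, -0.009, -0.0]
force: [-16.6, 2.2, 18.5]
finger_gap: 0.502
gripper_force: 84.9
```

The force went up to 16.6 N forward and 18.5 N upward without any motion. The tool has pitched nose-down, so the case's front edge is digging into the floor. I back off, lift 2 mm and push again.

Request:
drive_tool(
  plan=[
    [-0.005,0,0,0,0,0,-1],
    [-0.005,0,0,0,0,0,-1],
    [-0.004,0,-0.001,0,0,0,-1],
    [0,0,-0.001,0,0,0,-1],
    [0,0,0,0,0,0,-1],
    [0,0,0,0,0,0,-1],
  ],
)

```text
t: 14.1
tcp_pos: [0.5184, 0.0699, 0.0542]
tool_rot: [0.998, -0.07, 0.001, -0.0]
force: [-0.9, 0.9, -1.9]
finger_gap: 0.503
gripper_force: 82.3
```

Run:
```python
from h import *
s=wsnap(); st=manip.sense(); print(st['tcp_pos'],yaw(st),st['tool_rot'],st['force'])
cv2.imwrite('pics/j.png',cv2.resize(s['image'][30:330,220:420],None,fx=2,fy=2)[:600,:,::-1])
```

```text
[0.51827591 0.06994364 0.05421773] -8.014366787567035 [ 9.97555210e-01 -6.98815197e-02  4.20355418e-04 -8.55250887e-06] [ 0.12402979 -0.39627094 -2.41052001]
```

View pics/j.png

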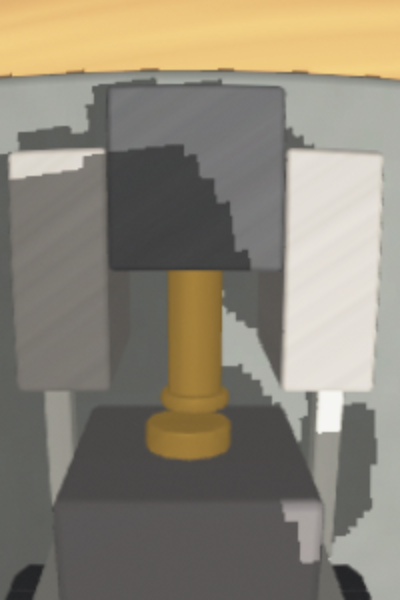

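The crop shows the boss at (188,435) in line with the plunger head at (195,400), the gap between the pillars clear and the capacitor centred between the rails. I push on.

Request:
drive_tool(
  plan=[
    [0.003,0,0,0,0,0,-1],
    [0.003,0,0,0,0,0,-1],
    [0.002,0,0,0,0,0,-1],
    [0,0,0,0,0,0,-1],
    [0,0,0,0,0,0,-1],
  ],
)

```text
t: 14.65
tcp_pos: [0.5238, 0.0692, 0.054]
tool_rot: [0.998, -0.07, -0.002, -0.0]
force: [-5.3, 0.3, -0.3]
finger_gap: 0.506
gripper_force: 82.3
```

Request:
drive_tool(
  plan=[
    [0.003,0,0,0,0,0,-1],
    [0.003,0,0,0,0,0,-1],
    [0,0,0,0,0,0,-1],
    [0,0,0,0,0,0,-1],
  ],
)

```text
t: 15.05
tcp_pos: [0.5284, 0.0685, 0.054]
tool_rot: [0.998, -0.07, -0.003, -0.0]
force: [-6.0, 0.9, 2.1]
finger_gap: 0.506
gripper_force: 82.4
```

Request:
drive_tool(
  plan=[
    [0.003,0,-0.001,0,0.3,0,-1],
    [0.003,0,0,0,0,0,-1],
    [0,0,0,0,0,0,-1],
    [0,0,0,0,0,0,-1],
  ],
)

```text
t: 15.45
tcp_pos: [0.5322, 0.068, 0.0541]
tool_rot: [0.998, -0.07, -0.003, 0.0]
force: [-8.7, 1.6, -2.1]
finger_gap: 0.507
gripper_force: 82.1
```

Request:
drive_tool(
  plan=[
    [0.003,0,0,0,0,0,-1],
    [0,0,0,0,0,0,-1],
    [0,0,0,0,0,0,-1],
    [0,0,0,0,0,0,-1],
  ],
)

```text
t: 15.85
tcp_pos: [0.5328, 0.0679, 0.0542]
tool_rot: [0.998, -0.07, -0.006, -0.0]
force: [-12.9, 1.3, 3.0]
finger_gap: 0.507
gripper_force: 83.1
```

Request:
drive_tool(
  plan=[
    [0.003,0,0,0,0.6,0,-1],
    [0,0,0,0,0,0,-1],
    [0,0,0,0,0,0,-1],
    [0,0,0,0,0,0,-1],
    [0,0,0,0,0,0,-1],
  ],
)

```text
t: 16.35
tcp_pos: [0.5328, 0.0679, 0.0539]
tool_rot: [0.998, -0.07, -0.003, 0.0]
force: [-16.6, 2.1, 5.8]
finger_gap: 0.506
gripper_force: 83.3
```

Run:
```python
from h import *
s=wsnap(); st=manip.sense(); print(st['tcp_pos'],yaw(st),st['tool_rot'],st['force'],st['ft_torque'])
S=manip.snapshot('top')
a=cv2.resize(s['image'][30:330,220:420],None,fx=2,fy=2)[:600]; cv2.imwrite('pics/j2.png',a[:,:,::-1])
```

```text
[0.5328382 0.0678988 0.053931 ] -7.980711021343009 [ 9.97570034e-01 -6.95863774e-02 -3.41782272e-03  2.85707086e-04] [-16.90175462   1.05305569   5.16307892] [ 0.29498963  2.33349908 -0.01931563]
```

View pics/j2.png

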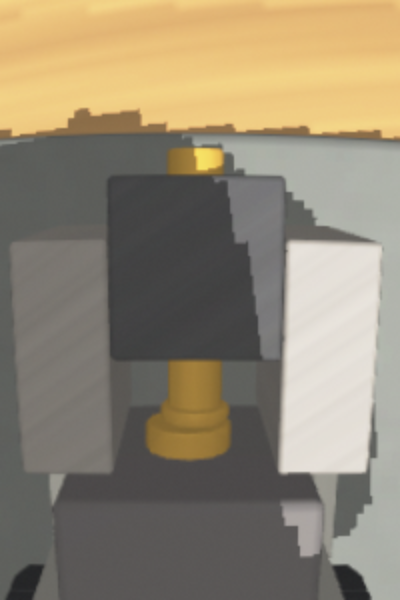

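The crop shows the plunger pushed in, with its rear end now showing at (195,160). The pillars' front edges are at y≈472 and the case's top edge at y≈500. I check the gap numerically.

Run:
```python
from h import *
s=load('wrist'); a=np.radians(-8.06); X=np.array([np.cos(a),np.sin(a)]); Y=np.array([-X[1],X[0]])
def f(n,c,z):
    p=wplane(s,[(x/2+220,y/2+30) for x,y in c],z)[:,:2]-[.5079,.0707]; print(n,(p@X*1000).round(1),(p@Y*1000).round(1))
f('case top',[(56,500),(320,500)],.0762); f('pillar',[(20,472),(112,472),(280,472),(372,472)],.065)
f('boss rim',[(147,435),(231,435)],.048+.001); f('plunger head',[(160,415),(230,415)],.049)
```

```text
case top [59. 59.] [ 22.9 -19.2]
pillar [59.2 59.3 59.3 59.2] [ 31.1  14.9 -14.1 -30.5]
boss rim [60.5 60.5] [ 9.6 -6.5]
plunger head [64.5 64.5] [ 7.1 -6.2]
```

Request:
drive_tool(
  plan=[
    [0.002,0,0,0,0.2,0,-1],
    [0,0,0,0,0,0,-1],
    [0,0,0,0,0,0,-1],
    [0,0,0,0,0,0,-1],
    [0,0,0,0,0,0,-1],
    [0,0,0,0,0,0,-1],
  ],
)

```text
t: 17.05
tcp_pos: [0.5329, 0.0679, 0.0538]
tool_rot: [0.998, -0.07, -0.004, 0.0]
force: [-19.0, 2.0, 7.8]
finger_gap: 0.503
gripper_force: 83.6
```

Pressed home with about 19 N and at rest, so I hand it in.

```bash
python3 -c "
from station import manip
print(manip.sign_off())"
```

```text
the job is handed in; nothing more can be done
None
```

The job is handed in: the selector is on the long bar mark and released, and the capacitor is held home against both stop pillars with about 19 N of push; I haven't seen the judge's result.

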